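Close the graded pearl tubs with their lids

TASK

Grading is over: close each of the four grey tubs that hold pearls with the wooden lid of its own shape and size, seated flat on the rim with its plug inside the mouth. Set the lids down rather than dropping them, leave the tubs standing where they are, and leave the empty tub open.

Things in the scene. Friction and masses are not known exactly. Their poses are not given: they have to be found in the camera images.
- lid_round_large: The large round wooden lid: plate 108 mm in diameter, 5 mm thick, over a 6 mm deep round plug 80 mm in diameter. Dark round knob on top to grip: 18 mm diameter, from 11 to 33 mm above the origin. Loose, 80 g, knob up. Origin: centre of the plug's underside, z up; when seated 39 mm above its tub's origin (plate on the rim, plug in the mouth).
- lid_round_small: The small round wooden lid: plate 76 mm in diameter, 5 mm thick, over a 6 mm deep round plug 49 mm in diameter. Dark round knob on top to grip: 18 mm diameter, from 11 to 33 mm above the origin. Loose, 80 g, knob up. Origin: centre of the plug's underside, z up; when seated 39 mm above its tub's origin (plate on the rim, plug in the mouth).
- lid_square: The square wooden lid: plate 88 x 88 mm, 5 mm thick, over a 6 mm deep plug 60 x 60 mm. Dark bar grip on top: 34 mm long (x), 16 mm wide (y), from 11 to 33 mm above the origin; grip across its width. Loose, 80 g, knob up. Origin: centre of the plug's underside, z up; when seated 39 mm above its tub's origin (plate on the rim, plug in the mouth). x, y along its sides.
- lid_oblong: The oblong wooden lid: plate 112 mm (along x) x 68 mm (along y), 5 mm thick, over a 6 mm deep plug 84 x 40 mm. Dark bar grip on top: 34 mm long (x), 16 mm wide (y), from 11 to 33 mm above the origin; grip across its width. Loose, 80 g, knob up. Origin: centre of the plug's underside, z up; when seated 39 mm above its tub's origin (plate on the rim, plug in the mouth).
- tub_round_large: Large round grey open tub, 100 mm outside diameter, 45 mm tall, wall 3 mm (mouth 94 mm). Holds dark pearls set in a white foam pad, all well below the rim. Loose, about 0.45 kg, slides if pushed. Origin: centre of the underside, z up.
- tub_round_small: Small round grey open tub that holds pearls, 68 mm outside diameter, 45 mm tall, wall 3 mm (mouth 62 mm). Holds dark pearls set in a white foam pad, all well below the rim. Loose, about 0.45 kg, slides if pushed. Origin: centre of the underside, z up.
- tub_square: Square grey open tub, 80 x 80 mm outside, 45 mm tall, wall 3 mm (mouth 74 x 74 mm). Holds dark pearls set in a white foam pad, all well below the rim. Loose, about 0.45 kg, slides if pushed. Origin: centre of the underside, z up. x, y along its sides.
- tub_oblong: Oblong grey open tub, 104 mm (along x) x 60 mm (along y) outside, 45 mm tall, wall 3 mm (mouth 98 x 54 mm). Holds dark pearls set in a white foam pad, all well below the rim. Loose, about 0.45 kg, slides if pushed. Origin: centre of the underside, z up.
- tub_empty: Empty small round grey open tub, same size and make as the small round tub (68 mm diameter, 45 mm tall) but with nothing in it: it stays open. Loose, about 0.45 kg, slides if pushed. Origin: centre of the underside, z up.
Mind the look-alikes: they are no part of the job. Leave any green look-alike of the lid_square alone. Leave any yellow look-alike of the lid_round_large alone.

How it is judged:
By the outcome, as a careful person would: the job done as asked, in the order asked, and still so for the second after the job is handed in, with the robot touching nothing.
It also fails if it takes over 96 s, if anything falls off the work surface, if the arm or the gripper's body presses on something with over 40 N, if the wrist force passes 120 N, or if a joint passes its speed limit or range.

ROBOT

A 6-joint arm with a two-finger parallel gripper is mounted at the origin on the work surface. World frame = base frame: x ahead of the robot, y to its left, z up, the work surface at z = 0. Lengths are in m, angles in degrees, forces in N, time in s.
With the tool pointing down it reaches from about 0.35 to 0.875 m from the base axis. Payload 4.2 kg.
Tool frame: the origin (TCP) lies midway between the tips of the shut fingers; the grasp point (between the pads) lies 19 mm behind it; z points along the fingers, y is the line along which they close (so a half turn about z gives the same grasp; the last joint's range is limited). The gripper opens to 87 mm and grips with 3 to 60 N. Pads are 19 mm wide; open, the fingers measure 117 mm over their backs; the gripper's body (75 mm by 190 mm) begins 51 mm behind the grasp point.
Start: joints at [86.494, 22.042, 0.453, 0, -68.411, -14.817], TCP at [0.196, 0.593, 0.223] pointing down, gripper open.
Joint ranges: [-179.83, 179.83], [-69.29, 118.12], [-61.27, 80.66], [-181.25, 117.63], [-171.15, -9.14], [-177.46, 177.46]. Speed limits (degrees/s): [159.86, 159.86, 180, 180, 180, 180].

INTERFACE

Orientations are given as a 3x3 rotation matrix whose columns are the frame's x, y, z axes.
In Python, from station import * gives the robot as it stands. The module is installed in compiled form; this text tells all that it offers.
- The arm moves only by the tool servo_tool, never from a script. Its argument "deltas" is a list of rows, each an object of numbers: "tx", "ty", "tz": the shift along the tool's x, y, z in mm; "ax", "ay", "az": the turn, a rotation vector about the tool's x, y, z in rad; "claw": the finger opening in mm, from 0 to 87. In form: [{"tx": .., "ty": .., "tz": .., "ax": .., "ay": .., "az": .., "claw": ..}, ...]. A call has 1 to 12 rows; each row is the pose to reach, as a shift and turn from the pose commanded when the call began, along the tool's axes at that moment; what a row does not reach only later rows make up. A row lasts 1/12 s, in which the tool goes at most 41.7 mm and 7.16 degrees, less where a joint would pass 70% of its speed; a pose out of reach is approached as far as the arm can. A call with a gripper value outside its range is refused whole. The fingers move at their own pace and stop on an object; the grip force is fixed at half the most. Time passes only in rows, so rows that repeat a pose let the fingers close. It gives the time, the measured TCP pose, the force, the opening and the grip force at its end, in the units of the state.
- sense(): the state, without advancing time (a new reading comes with each control period).
- capture(name): name is "scene" or "top" or "wrist"; returns the picture (480x640x3 uint8, blue, green, red); there is no depth.
- calibration(name): a dict with "fx", "fy", "cx", "cy" (pixels), "cam_to_world" (4x4, takes a point from camera to world coordinates); the wrist camera has in their place "hand_eye" (4x4, takes a point from camera to tool coordinates, whose origin is the TCP and whose axes are the flange's). Camera axes: x right, y down, z forward; pixel columns grow to the right and rows downward; lengths in m; the calibration is good to about 2 mm. A picture is of the moment at which its call begins: read the wrist's pose just before it. calibration takes no time and is no camera call.
- finish_job(): hands the job in; it is judged then, once.
Trained networks look in the newest picture that a camera, given by its name, has taken for a name from the list of things; names that differ only in an ending like _2 or _b are one class to them, and where a whole thing is asked for, a point or a joint stands for the part that bears it (a point fixed in the world has none). Each returns a list of dicts, best first, with "confidence" (0 to 1); they miss things now and then, are a little off and sometimes report something else, mostly with a low value. They report only what shows in the picture. A call takes as long as a camera call. They do not tell look-alikes from the thing itself.
- recognise(label, camera): "xyz" ([x, y, z] in m, in the coordinates of the camera as it stood for that picture, good to about 4 mm: the middle of the surface that is visible of it).
- trace(label, camera): "mask" (480x640 bool, what is visible of it).
The state is a dict: "time_s": time; "joints": joint angles; "joint_velocities": joint speeds; "effort": joint torques, N m; "tcp_pos": TCP position; "ee_rot": TCP orientation; "wrist_force": force on the tool from outside, world axes, zero at the start; "moment": the same for the moment, N m; "gripper_width": opening from 0.0 (shut) to 1.0 (fully open); "gripper_force": force on a finger pad.
Only numpy, scipy, OpenCV 4.12 (cv2) and the standard library are available. Lean on these libraries where they do the work, as an engineer would, in place of code of your own. Each camera call takes 0.05 s, during which the arm holds its last target. There are 200 camera calls.

## Working session

There is one attempt and no reset: what is moved stays moved. The work goes in short steps, Python scripts to look and compute and a tool call to move; the robot and the scene stay as the last step left them, time stands still between calls to the robot, and variables do not carry over. Pictures are saved under pics/ and viewed, at most 14 in all, crops included, and the job is handed in when it is done.

Besides the shell and the picture viewer there is one more tool, called after "Request:" as name([rows], argument=value, ...), one row to a line, values as JSON. servo_tool: Moves the arm, as the interface text tells. Its arguments: {"type":"object","properties":{"deltas":{"type":"array","items":{"type":"object","properties":{"tx":{"type":"number"},"ty":{"type":"number"},"tz":{"type":"number"},"ax":{"type":"number"},"ay":{"type":"number"},"az":{"type":"number"},"claw":{"type":"number"}}}}},"required":["deltas"]}

```bash
mkdir -p pics
cat > h.py <<'E'
from station import *
import numpy as np, cv2
def ray(cal,u,v,s=None):
    if 'cam_to_world' in cal: T=np.array(cal['cam_to_world'])
    else:
        W=np.eye(4);W[:3,:3]=s['ee_rot'];W[:3,3]=s['tcp_pos'];T=W@np.array(cal['hand_eye'])
    d=T[:3,:3]@np.array([(u-cal['cx'])/cal['fx'],(v-cal['cy'])/cal['fy'],1])
    return T[:3,3],d
def atz(cal,u,v,z,s=None):
    o,d=ray(cal,u,v,s); return o+d*(z-o[2])/d[2]
def T_of(cal,s=None):
    if 'cam_to_world' in cal: return np.array(cal['cam_to_world'])
    W=np.eye(4);W[:3,:3]=s['ee_rot'];W[:3,3]=s['tcp_pos'];return W@np.array(cal['hand_eye'])
def proj(cal,p,s=None):
    q=np.linalg.inv(T_of(cal,s))@np.append(p,1);return np.array([cal['fx']*q[0]/q[2]+cal['cx'],cal['fy']*q[1]/q[2]+cal['cy']])
E
python3 - <<'E'
from h import *
for n in ('top','scene'):
    cv2.imwrite(f'pics/{n}0.png',capture(n)); c=calibration(n); T=np.array(c['cam_to_world']); print(n,c['fx'],T.round(3).tolist())
L=['lid_round_large','lid_round_small','lid_square','lid_oblong','tub_round_large','tub_round_small','tub_square','tub_oblong','tub_empty']
for n in ('top','scene'):
    c=calibration(n);T=np.array(c['cam_to_world'])
    for l in L:
        for r in recognise(l,n):
            x=np.array(r['xyz']);w=T[:3,:3]@x+T[:3,3]
            print(n,l,round(r['confidence'],2),w.round(3),proj(c,w).round())
s=sense();print(s['time_s'],s['tcp_pos'],np.round(s['ee_rot'],3).tolist())
E
```

```text
top 488.3725944852519 [[0.017, -0.991, 0.134, 0.316], [-1.0, -0.019, -0.014, -0.055], [0.016, -0.134, -0.991, 1.051], [0.0, 0.0, 0.0, 1.0]]
scene 441.42277749078653 [[0.483, 0.672, -0.561, 1.055], [0.876, -0.374, 0.305, -0.391], [-0.005, -0.639, -0.769, 0.877], [0.0, 0.0, 0.0, 1.0]]
top lid_round_large 0.92 [ 0.278 -0.211  0.013] [384. 328.]
top lid_round_large 0.58 [ 0.425 -0.07   0.013] [318. 257.]
top lid_round_small 0.88 [0.636 0.305 0.016] [148. 157.]
top lid_square 0.78 [ 0.635 -0.306  0.009] [426. 165.]
top lid_square 0.64 [ 0.277 -0.413  0.012] [480. 330.]
top lid_oblong 0.83 [0.427 0.234 0.012] [175. 253.]
top tub_round_large 0.85 [0.641 0.012 0.023] [282. 157.]
top tub_round_small 0.83 [ 0.425 -0.246  0.02 ] [401. 258.]
top tub_square 0.82 [0.437 0.089 0.014] [244. 250.]
top tub_oblong 0.91 [0.623 0.158 0.027] [214. 163.]
top tub_empty 0.58 [ 0.622 -0.148  0.003] [355. 170.]
scene lid_round_large 0.81 [ 0.282 -0.217  0.016] [239. 228.]
scene lid_round_large 0.74 [ 0.432 -0.075  0.015] [314. 246.]
scene lid_round_small 0.68 [0.641 0.302 0.012] [485. 247.]
scene lid_square 0.93 [ 0.281 -0.412  0.011] [166. 257.]
scene lid_square 0.8 [ 0.637 -0.311  0.016] [261. 356.]
scene lid_square 0.35 [0.44  0.084 0.023] [369. 223.]
scene lid_oblong 0.88 [0.436 0.227 0.013] [412. 206.]
scene tub_round_large 0.88 [0.641 0.006 0.023] [388. 292.]
scene tub_round_large 0.22 [ 0.605 -0.146  0.021] [323. 309.]
scene tub_round_small 0.68 [ 0.422 -0.247  0.019] [249. 270.]
scene tub_square 0.7 [0.44  0.08  0.022] [368. 224.]
scene tub_oblong 0.9 [0.629 0.159 0.019] [438. 264.]
scene tub_empty 0.75 [ 0.607 -0.146  0.02 ] [323. 310.]
1.0 [0.19645558 0.59330772 0.22254886] [[0.949, -0.314, 0.0], [-0.314, -0.949, 0.0], [0.0, -0.0, -1.0]]
```

View pics/top0.png

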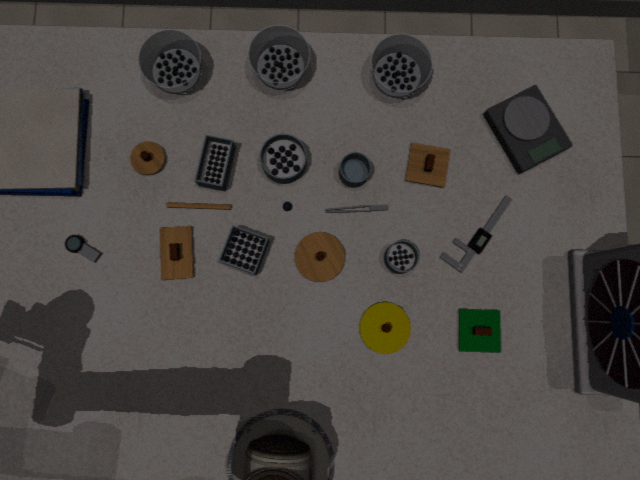

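View pics/scene0.png

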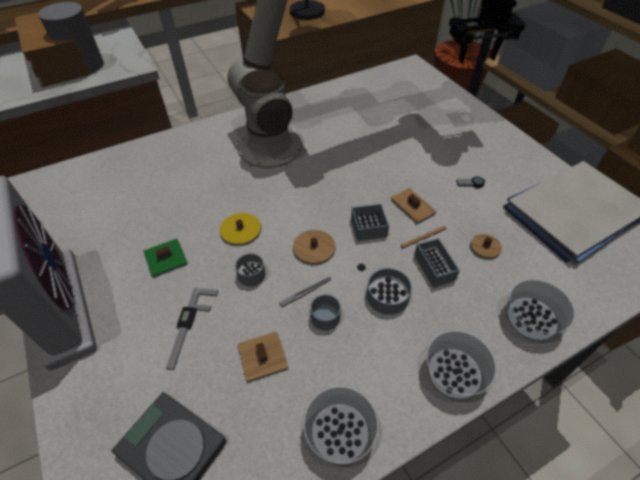

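Top view: the wooden lids are large round (320,257), small round (148,158), square (427,165) and oblong (177,252). The look-alikes are yellow (385,328) and green (480,330), which I leave alone. The tubs with pearls are oblong (216,163), large round (284,158), square (245,250) and small round (401,257). The empty one is at (355,169). Next I fit each thing's silhouette in both views to get x, y, z and yaw, and enlarge a crop to confirm.

```bash
cat > fit.py <<'E'
from h import *
from scipy.optimize import minimize
def base(k,s):
    if k=='c':
        a=np.linspace(0,2*np.pi,40,endpoint=False);return np.c_[np.cos(a),np.sin(a)]*s[0]/2
    return np.array([[1,1],[-1,1],[-1,-1],[1,-1]])*np.array(s)/2
SH={'round_large':('c',(.100,)),'round_small':('c',(.068,)),'square':('r',(.08,.08)),'oblong':('r',(.104,.06)),'empty':('c',(.068,))}
def parts(l):
    t,n=l.split('_',1);k,s=SH[n]
    if t=='tub': return [(base(k,s),0,.045)]
    s=tuple(v+.008 for v in s)
    kn=base('c',(.018,)) if k=='c' else base('r',(.034,.016))
    return [(base(k,s),.006,.011),(kn,.011,.033)]
def render(l,p,cal,T):
    m=np.zeros((960,1280),np.uint8);c,s=np.cos(p[3]),np.sin(p[3]);R=np.array([[c,-s],[s,c]]);Ti=np.linalg.inv(T)
    for b,z0,z1 in parts(l):
        q=b@R.T+p[:2];P=np.vstack([np.c_[q,np.full(len(q),z+p[2])] for z in (z0,z1)])
        Q=P@Ti[:3,:3].T+Ti[:3,3];uv=np.c_[cal['fx']*Q[:,0]/Q[:,2]+cal['cx'],cal['fy']*Q[:,1]/Q[:,2]+cal['cy']]
        h=cv2.convexHull(((uv+.5)*2*16).astype(np.int32));cv2.fillConvexPoly(m,h,1,shift=4)
    return m
def fit(l,views,p0,fixz=False):
    # views: (mask,cal,T)
    big=[(cv2.resize(m.astype(np.uint8),(1280,960),interpolation=cv2.INTER_NEAREST),c,T) for m,c,T in views]
    def f(x):
        e=0;p=[x[0]/1000,x[1]/1000,0 if fixz else x[2]/1000,x[3]/20]
        for m,c,T in big:
            r=render(l,p,c,T);e+=1-np.sum(m&r)/max(1,np.sum(m|r))
        return e/len(big)
    best=None
    for y in ([0] if SH[l.split('_',1)[1]][0]=='c' else np.arange(0,180,30)*np.pi/180):
        x0=np.array([p0[0]*1000,p0[1]*1000,0,y*20])
        sx=np.vstack([x0]+[x0+d for d in np.eye(4)*5])
        r=minimize(f,x0,method='Nelder-Mead',options=dict(initial_simplex=sx,maxfev=200))
        if best is None or r.fun<best.fun: best=r
    x=best.x;return np.array([x[0],x[1],x[2]*(not fixz),np.degrees(x[3]/20)]),best.fun
E
cat > m1.py <<'E'
from fit import *
P={'lid_round_large':(.425,-.07),'lid_round_small':(.636,.305),'lid_square':(.635,-.306),'lid_oblong':(.43,.23),'tub_round_large':(.64,.01),'tub_round_small':(.423,-.246),'tub_square':(.437,.085),'tub_oblong':(.626,.158),'tub_empty':(.61,-.147)}
im={n:capture(n) for n in('top','scene')}
for l,p in P.items():
    V=[]
    for n in('top','scene'):
        c=calibration(n);uv=proj(c,np.array([*p,.015]))
        for r in trace(l,n):
            M=np.array(r['mask']);ys,xs=np.nonzero(M)
            if np.hypot(xs.mean()-uv[0],ys.mean()-uv[1])<18: V.append((M,c,T_of(c)));break
        else: print('no',l,n)
    if V:
        x,e=fit(l,V,p,len(V)<2);print(l,x.round(1),'iou',round(1-e,3))
        for v in V: 
            if l=='tub_empty':break
            x1,e1=fit(l,[v],p,True);print('    single',x1.round(1),round(1-e1,3))
t=im['top'];cv2.imwrite('pics/crop.png',cv2.resize(t[120:360,120:520],None,fx=2,fy=2,interpolation=cv2.INTER_CUBIC))
E
python3 m1.py
```

```text
lid_round_large [426.6 -74.1   1.7   7.9] iou 0.952
    single [427.  -73.3   0.   14.6] 0.968
    single [424.  -74.2   0.   14.8] 0.957
no lid_round_small scene
lid_round_small [638.2 307.9   0.   -5.6] iou 0.941
    single [638.2 307.9   0.   -5.6] 0.941
lid_square [ 635.3 -308.7    2.3   80.6] iou 0.948
    single [ 636.4 -308.5   -0.    81. ] 0.97
    single [ 632.8 -309.4    0.    80.9] 0.95
lid_oblong [ 4.296e+02  2.334e+02 -3.000e-01  1.864e+02] iou 0.92
    single [431.  233.6  -0.  184.7] 0.938
    single [426.1 233.1  -0.  185.6] 0.916
tub_round_large [636.3   8.    1.5   6.9] iou 0.96
    single [637.8   9.1   0.   -2.4] 0.965
    single [635.7   7.7   0.   22.4] 0.974
tub_round_small [ 427.7 -245.1    1.2   -7.6] iou 0.924
    single [ 428.5 -244.7   -0.     2.4] 0.943
    single [ 424.8 -245.3    0.    -8.2] 0.92
tub_square [435.6  85.2   1.4  69.6] iou 0.954
    single [437.   86.3   0.   70.5] 0.965
    single [434.3  85.3   0.   69.7] 0.968
tub_oblong [623.9 154.7   0.7 170.1] iou 0.941
    single [626.1 155.8  -0.  172.2] 0.935
    single [622.8 154.9   0.  169.3] 0.969
tub_empty [ 614.5 -145.8    1.5   -7. ] iou 0.93
```

View pics/crop.png

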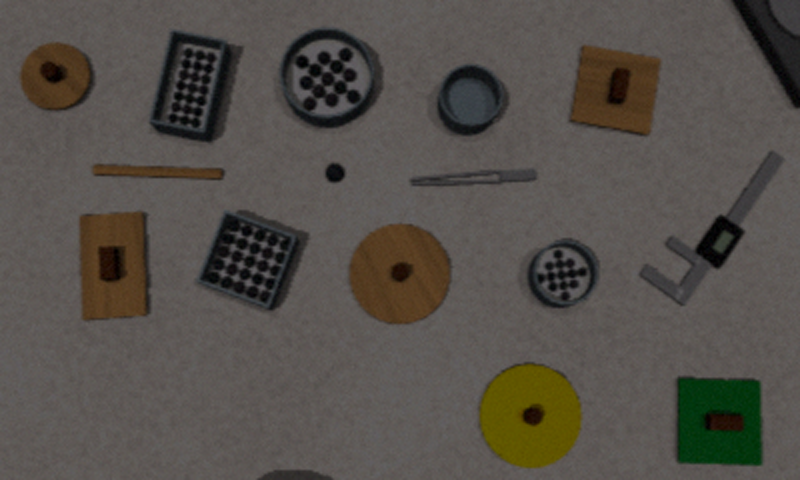

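The crop confirms it. The wooden lids are at crop (55,75), (617,90), (112,265) and (400,273), and green and yellow are clearly the look-alikes. The tub at crop (470,100) is empty. All heights come out within 2 mm of table level, so I start with the small round lid.

```bash
cat > go.py <<'E'
from h import *
import sys
def go(x,y,z,yaw):
    s=sense();R=np.array(s['ee_rot']);d=R.T@(np.array([x,y,z])-1000*np.array(s['tcp_pos']))
    a=np.radians(yaw);G=np.array([[np.cos(a),np.sin(a),0],[np.sin(a),-np.cos(a),0],[0,0,-1]])
    rv=cv2.Rodrigues(R.T@G)[0].ravel()
    print('t',round(s['time_s'],2),'tcp',(1000*np.array(s['tcp_pos'])).round(1),'d',d.round(1),'a',rv.round(3),'w',round(s['gripper_width'],3),'F',np.round(s['wrist_force'],1),'j',np.round(s['joints'],0))
if __name__=='__main__': go(*map(float,sys.argv[1:5]))
E
cat > w.py <<'E'
# wrist refine: label x y
from fit import *
import sys
def wrist(l,x0,y0,save=None):
    s=sense();im=capture('wrist');c=calibration('wrist');T=T_of(c,s);uv=proj(c,np.array([x0/1e3,y0/1e3,.015]),s)
    if save: cv2.imwrite(save,im)
    best=None
    for r in trace(l,'wrist'):
        M=np.array(r['mask']);ys,xs=np.nonzero(M);d=np.hypot(xs.mean()-uv[0],ys.mean()-uv[1])
        print('cand',round(r['confidence'],2),xs.mean().round(),ys.mean().round(),'exp',uv.round(),'box',xs.min(),xs.max(),ys.min(),ys.max())
        if best is None or d<best[0]: best=(d,M)
    if best:
        p,e=fit(l,[(best[1],c,T)],(x0/1e3,y0/1e3),True);print(l,p.round(1),'iou',round(1-e,3))
if __name__=='__main__': wrist(sys.argv[1],float(sys.argv[2]),float(sys.argv[3]),sys.argv[4] if len(sys.argv)>4 else None)
E
python3 go.py 637 307 150 0; python3 -c "
from h import *
c=calibration('wrist');print(c['fx'],np.round(c['hand_eye'],3).tolist())"
```

```text
t 2.0 tcp [196.4 593.3 222.6] d [508.2 133.3  72.5] a [-0.    0.   -0.32] w 1.002 F [ 1.3 -0.9  0. ] j [ 86.  22.   0.  -0. -68. -15.]
381.2372445253397 [[-0.0, -0.965, -0.262, 0.071], [1.0, -0.0, 0.0, -0.0], [-0.0, -0.262, 0.965, -0.162], [0.0, 0.0, 0.0, 1.0]]
```

Request:
servo_tool([
  {"tx": 508, "ty": 133, "tz": 72, "az": -0.32, "claw": 60},
  {"tx": 508, "ty": 133, "tz": 72, "az": -0.32, "claw": 60},
  {"tx": 508, "ty": 133, "tz": 72, "az": -0.32, "claw": 60},
  {"tx": 508, "ty": 133, "tz": 72, "az": -0.32, "claw": 60},
  {"tx": 508, "ty": 133, "tz": 72, "az": -0.32, "claw": 60},
  {"tx": 508, "ty": 133, "tz": 72, "az": -0.32, "claw": 60},
  {"tx": 508, "ty": 133, "tz": 72, "az": -0.32, "claw": 60},
  {"tx": 508, "ty": 133, "tz": 72, "az": -0.32, "claw": 60},
  {"tx": 508, "ty": 133, "tz": 72, "az": -0.32, "claw": 60},
  {"tx": 508, "ty": 133, "tz": 72, "az": -0.32, "claw": 60},
  {"tx": 508, "ty": 133, "tz": 72, "az": -0.32, "claw": 60},
  {"tx": 508, "ty": 133, "tz": 72, "az": -0.32, "claw": 60},
])

```text
schema error: expected keys tx, ty, tz, ax, ay, az, claw
```

```bash
python3 go.py 637 307 150 0; python3 w.py lid_round_small 637 307 pics/w1.png
```

```text
t 2.0 tcp [196.4 593.3 222.6] d [508.2 133.3  72.5] a [-0.    0.   -0.32] w 1.002 F [ 1.3 -0.9  0. ] j [ 86.  22.   0.  -0. -68. -15.]
```

Request:
servo_tool([
  {"tx": 508, "ty": 133, "tz": 72, "ax": 0, "ay": 0, "az": -0.32, "claw": 60},
  {"tx": 508, "ty": 133, "tz": 72, "ax": 0, "ay": 0, "az": -0.32, "claw": 60},
  {"tx": 508, "ty": 133, "tz": 72, "ax": 0, "ay": 0, "az": -0.32, "claw": 60},
  {"tx": 508, "ty": 133, "tz": 72, "ax": 0, "ay": 0, "az": -0.32, "claw": 60},
  {"tx": 508, "ty": 133, "tz": 72, "ax": 0, "ay": 0, "az": -0.32, "claw": 60},
  {"tx": 508, "ty": 133, "tz": 72, "ax": 0, "ay": 0, "az": -0.32, "claw": 60},
  {"tx": 508, "ty": 133, "tz": 72, "ax": 0, "ay": 0, "az": -0.32, "claw": 60},
  {"tx": 508, "ty": 133, "tz": 72, "ax": 0, "ay": 0, "az": -0.32, "claw": 60},
  {"tx": 508, "ty": 133, "tz": 72, "ax": 0, "ay": 0, "az": -0.32, "claw": 60},
  {"tx": 508, "ty": 133, "tz": 72, "ax": 0, "ay": 0, "az": -0.32, "claw": 60},
  {"tx": 508, "ty": 133, "tz": 72, "ax": 0, "ay": 0, "az": -0.32, "claw": 60},
  {"tx": 508, "ty": 133, "tz": 72, "ax": 0, "ay": 0, "az": -0.32, "claw": 60},
])

```text
time_s: 3.1
tcp_pos: [0.612, 0.3232, 0.1547]
ee_rot: [[1.0, 0.0, 0.0], [0.0, -1.0, 0.0], [0.0, -0.0, -1.0]]
wrist_force: [-0.7, -0.1, 0.6]
gripper_width: 0.691
gripper_force: 0.0
```

```bash
python3 go.py 637 307 150 0; python3 w.py lid_round_small 637 307 pics/w1.png
```

```text
t 3.1 tcp [612.  323.2 154.7] d [25.  16.2  4.7] a [-0. -0.  0.] w 0.691 F [-0.7 -0.1  0.6] j [ 41.  31.   6.   0. -64.  49.]
cand 0.79 344.0 198.0 exp [346. 200.] box 297 391 152 245
lid_round_small [636.9 308.8   0.    3.4] iou 0.978
```

Request:
servo_tool([
  {"tx": 25, "ty": 15, "tz": 30, "ax": 0, "ay": 0, "az": 0, "claw": 60},
  {"tx": 25, "ty": 15, "tz": 70, "ax": 0, "ay": 0, "az": 0, "claw": 60},
  {"tx": 25, "ty": 15, "tz": 100, "ax": 0, "ay": 0, "az": 0, "claw": 60},
  {"tx": 25, "ty": 15, "tz": 110, "ax": 0, "ay": 0, "az": 0, "claw": 60},
  {"tx": 25, "ty": 15, "tz": 110, "ax": 0, "ay": 0, "az": 0, "claw": 60},
])

```text
time_s: 3.62
tcp_pos: [0.6333, 0.3085, 0.0413]
ee_rot: [[1.0, 0.0, -0.006], [0.0, -1.0, -0.004], [-0.006, 0.004, -1.0]]
wrist_force: [-0.3, -0.3, -0.6]
gripper_width: 0.694
gripper_force: 0.0
```

```bash
python3 go.py 637 308 15 0; python3 w.py lid_round_small 637 307 pics/w2.png
```

```text
t 3.62 tcp [633.3 308.5  41.3] d [ 3.8  0.4 26.2] a [0.004 0.006 0.   ] w 0.694 F [-0.3 -0.3 -0.6] j [ 39.  39.   1.  -0. -53.  51.]
cand 0.88 325.0 262.0 exp [328. 274.] box 255 395 200 315
cand 0.43 597.0 245.0 exp [328. 274.] box 540 639 189 307
lid_round_small [636.6 308.9   0.    7.9] iou 0.878
```

View pics/w2.png

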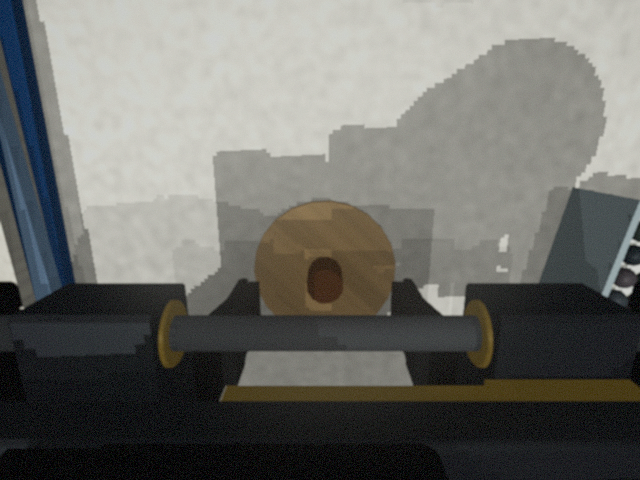

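The knob at (325,280) is centred between the fingers, so I descend and grip.

Request:
servo_tool([
  {"tx": 3, "ty": 0, "tz": 15, "ax": 0, "ay": 0.006, "az": 0, "claw": 60},
  {"tx": 3, "ty": 0, "tz": 26, "ax": 0, "ay": 0.006, "az": 0, "claw": 60},
  {"tx": 3, "ty": 0, "tz": 26, "ax": 0, "ay": 0.006, "az": 0, "claw": 60},
  {"tx": 3, "ty": 0, "tz": 26, "ax": 0, "ay": 0.006, "az": 0, "claw": 5},
  {"tx": 3, "ty": 0, "tz": 26, "ax": 0, "ay": 0.006, "az": 0, "claw": 5},
  {"tx": 3, "ty": 0, "tz": 26, "ax": 0, "ay": 0.006, "az": 0, "claw": 5},
  {"tx": 3, "ty": 0, "tz": 26, "ax": 0, "ay": 0.006, "az": 0, "claw": 5},
  {"tx": 3, "ty": 0, "tz": 26, "ax": 0, "ay": 0.006, "az": 0, "claw": 5},
  {"tx": 3, "ty": 0, "tz": 26, "ax": 0, "ay": 0.006, "az": 0, "claw": 5},
  {"tx": 3, "ty": 0, "tz": 26, "ax": 0, "ay": 0.006, "az": 0, "claw": 5},
  {"tx": 3, "ty": 0, "tz": 26, "ax": 0, "ay": 0.006, "az": 0, "claw": 5},
])

```text
time_s: 4.63
tcp_pos: [0.6385, 0.3095, 0.019]
ee_rot: [[1.0, 0.0, 0.006], [0.0, -1.0, -0.0], [0.006, 0.0, -1.0]]
wrist_force: [-0.0, 0.1, 1.3]
gripper_width: 0.198
gripper_force: 30.0
```

```bash
python3 go.py 427 -245 130 0
```

```text
t 4.63 tcp [638.5 309.5  19. ] d [-210.9  554.4 -112.2] a [ 0.    -0.006  0.   ] w 0.198 F [-0.   0.1  1.3] j [ 39.  40.   1.   0. -50.  51.]
```

Request:
servo_tool([
  {"tx": 0, "ty": 0, "tz": -20, "ax": 0, "ay": -0.006, "az": 0, "claw": 5},
  {"tx": 0, "ty": 0, "tz": -55, "ax": 0, "ay": -0.006, "az": 0, "claw": 5},
  {"tx": -10, "ty": 20, "tz": -90, "ax": 0, "ay": -0.006, "az": 0, "claw": 5},
  {"tx": -274, "ty": 554, "tz": -112, "ax": 0, "ay": -0.006, "az": 0, "claw": 5},
  {"tx": -274, "ty": 554, "tz": -112, "ax": 0, "ay": -0.006, "az": 0, "claw": 5},
  {"tx": -274, "ty": 554, "tz": -112, "ax": 0, "ay": -0.006, "az": 0, "claw": 5},
  {"tx": -274, "ty": 554, "tz": -112, "ax": 0, "ay": -0.006, "az": 0, "claw": 5},
  {"tx": -274, "ty": 554, "tz": -112, "ax": 0, "ay": -0.006, "az": 0, "claw": 5},
  {"tx": -274, "ty": 554, "tz": -112, "ax": 0, "ay": -0.006, "az": 0, "claw": 5},
  {"tx": -274, "ty": 554, "tz": -112, "ax": 0, "ay": -0.006, "az": 0, "claw": 5},
  {"tx": -274, "ty": 554, "tz": -112, "ax": 0, "ay": -0.006, "az": 0, "claw": 5},
  {"tx": -274, "ty": 554, "tz": -112, "ax": 0, "ay": -0.006, "az": 0, "claw": 5},
])

```text
time_s: 5.63
tcp_pos: [0.4604, -0.048, 0.1219]
ee_rot: [[1.0, 0.001, 0.0], [0.001, -1.0, 0.0], [0.0, -0.0, -1.0]]
wrist_force: [0.8, -0.2, -0.5]
gripper_width: 0.196
gripper_force: 30.0
```

```bash
python3 go.py 365 -245 130 0
```

```text
t 5.63 tcp [460.4 -48.  121.9] d [-95.6 197.   -8.2] a [-0.    -0.     0.001] w 0.196 F [ 0.8 -0.2 -0.5] j [ 14.  13. -30.  -0. -48.  76.]
```

Request:
servo_tool([
  {"tx": -88, "ty": 180, "tz": -8, "ax": 0, "ay": 0, "az": 0, "claw": 5},
  {"tx": -88, "ty": 180, "tz": -8, "ax": 0, "ay": 0, "az": 0, "claw": 5},
  {"tx": -88, "ty": 180, "tz": -8, "ax": 0, "ay": 0, "az": 0, "claw": 5},
  {"tx": -88, "ty": 180, "tz": -8, "ax": 0, "ay": 0, "az": 0, "claw": 5},
  {"tx": -88, "ty": 180, "tz": -8, "ax": 0, "ay": 0, "az": 0, "claw": 5},
  {"tx": -88, "ty": 180, "tz": -8, "ax": 0, "ay": 0, "az": 0, "claw": 5},
  {"tx": -88, "ty": 180, "tz": -8, "ax": 0, "ay": 0, "az": 0, "claw": 5},
])

```text
time_s: 6.22
tcp_pos: [0.3729, -0.2278, 0.1298]
ee_rot: [[1.0, -0.004, 0.0], [-0.004, -1.0, 0.0], [0.0, -0.0, -1.0]]
wrist_force: [-0.3, 0.4, -0.1]
gripper_width: 0.195
gripper_force: 30.0
```

```bash
python3 w.py tub_round_small 428 -245 pics/w3.png; python3 go.py 429 -245 80 0
```

```text
cand 0.93 351.0 166.0 exp [350. 164.] box 299 404 113 220
tub_round_small [ 426.8 -244.     0.     6.1] iou 0.969
t 6.32 tcp [ 374.  -226.3  129.7] d [54.9 18.7 49.7] a [-0. -0.  0.] w 0.196 F [-0.4  1.  -1.2] j [-10.   9. -32.  -0. -48. 100.]
```

View pics/w3.png

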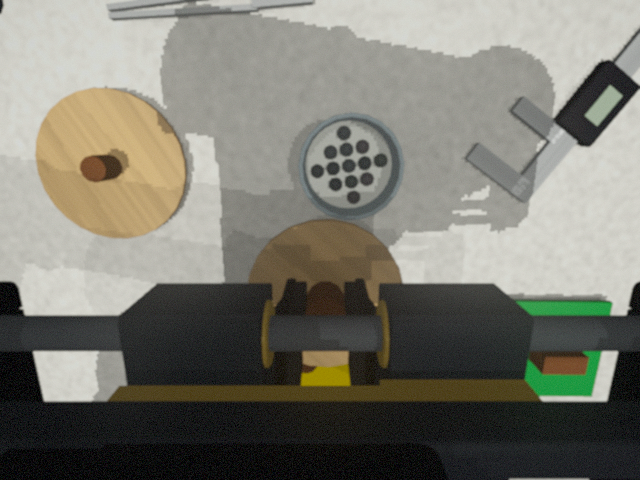

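The pearl-filled small tub is at (351,166). It fits (427,-244.5), which agrees with the fixed cameras, and the lid is held level. I move over it and lower.

Request:
servo_tool([
  {"tx": 54, "ty": 18, "tz": 0, "ax": 0, "ay": 0, "az": 0, "claw": 5},
  {"tx": 54, "ty": 18, "tz": 15, "ax": 0, "ay": 0, "az": 0, "claw": 5},
  {"tx": 54, "ty": 18, "tz": 40, "ax": 0, "ay": 0, "az": 0, "claw": 5},
  {"tx": 54, "ty": 18, "tz": 55, "ax": 0, "ay": 0, "az": 0, "claw": 5},
  {"tx": 54, "ty": 18, "tz": 55, "ax": 0, "ay": 0, "az": 0, "claw": 5},
  {"tx": 54, "ty": 18, "tz": 55, "ax": 0, "ay": 0, "az": 0, "claw": 5},
])

```text
time_s: 6.82
tcp_pos: [0.4282, -0.2434, 0.0741]
ee_rot: [[1.0, 0.003, -0.002], [0.003, -1.0, 0.0], [-0.002, -0.0, -1.0]]
wrist_force: [0.4, -0.0, 0.2]
gripper_width: 0.197
gripper_force: 30.0
```

```bash
python3 go.py 428.5 -244.5 58 0
```

```text
t 6.82 tcp [ 428.2 -243.4   74.1] d [ 0.4  1.1 16.1] a [-0.     0.002  0.003] w 0.197 F [ 0.4 -0.   0.2] j [-11.  19. -29.   0. -42. 101.]
```

Request:
servo_tool([
  {"tx": 0, "ty": 1, "tz": 4, "ax": 0, "ay": 0, "az": 0, "claw": 5},
  {"tx": 0, "ty": 1, "tz": 8, "ax": 0, "ay": 0, "az": 0, "claw": 5},
  {"tx": 0, "ty": 1, "tz": 11, "ax": 0, "ay": 0, "az": 0, "claw": 5},
  {"tx": 0, "ty": 1, "tz": 13, "ax": 0, "ay": 0, "az": 0, "claw": 5},
  {"tx": 0, "ty": 1, "tz": 14, "ax": 0, "ay": 0, "az": 0, "claw": 5},
  {"tx": 0, "ty": 1, "tz": 14, "ax": 0, "ay": 0, "az": 0, "claw": 5},
])

```text
time_s: 7.32
tcp_pos: [0.4278, -0.2455, 0.0607]
ee_rot: [[1.0, 0.0, 0.0], [0.0, -1.0, -0.0], [0.0, 0.0, -1.0]]
wrist_force: [0.4, -0.4, -1.1]
gripper_width: 0.192
gripper_force: 30.0
```

Request:
servo_tool([
  {"tx": 0, "ty": -1, "tz": 1, "ax": 0, "ay": 0, "az": 0, "claw": 5},
  {"tx": 0, "ty": -1, "tz": 2, "ax": 0, "ay": 0, "az": 0, "claw": 5},
  {"tx": 0, "ty": -1, "tz": 2.5, "ax": 0, "ay": 0, "az": 0, "claw": 5},
  {"tx": 0, "ty": -1, "tz": 2.5, "ax": 0, "ay": 0, "az": 0, "claw": 5},
])

```text
time_s: 7.65
tcp_pos: [0.4278, -0.2445, 0.0581]
ee_rot: [[1.0, 0.0, -0.0], [0.0, -1.0, 0.0], [-0.0, -0.0, -1.0]]
wrist_force: [-0.2, 0.1, -0.3]
gripper_width: 0.196
gripper_force: 30.0
```

Request:
servo_tool([
  {"tx": 0, "ty": 0, "tz": 0.7, "ax": 0, "ay": 0, "az": 0, "claw": 5},
  {"tx": 0, "ty": 0, "tz": 1, "ax": 0, "ay": 0, "az": 0, "claw": 5},
  {"tx": 0, "ty": 0, "tz": 1, "ax": 0, "ay": 0, "az": 0, "claw": 5},
])

```text
time_s: 7.9
tcp_pos: [0.4279, -0.2445, 0.0579]
ee_rot: [[1.0, 0.0, 0.0], [0.0, -1.0, -0.0], [0.0, 0.0, -1.0]]
wrist_force: [-1.0, 1.1, 4.7]
gripper_width: 0.19
gripper_force: 30.0
```

Contact at 4.7 N, exactly at the seated height. I release, rise and head for the large round lid.

Request:
servo_tool([
  {"tx": 0, "ty": 0, "tz": 0, "ax": 0, "ay": 0, "az": 0, "claw": 60},
  {"tx": 0, "ty": 0, "tz": 0, "ax": 0, "ay": 0, "az": 0, "claw": 60},
  {"tx": 0, "ty": 0, "tz": 0, "ax": 0, "ay": 0, "az": 0, "claw": 60},
  {"tx": 0, "ty": 0, "tz": 0, "ax": 0, "ay": 0, "az": 0, "claw": 60},
  {"tx": 0, "ty": 0, "tz": -15, "ax": 0, "ay": 0, "az": 0, "claw": 60},
  {"tx": 0, "ty": 0, "tz": -45, "ax": 0, "ay": 0, "az": 0, "claw": 60},
  {"tx": -20, "ty": -35, "tz": -80, "ax": 0, "ay": 0, "az": 0, "claw": 60},
  {"tx": -20, "ty": -75, "tz": -92, "ax": 0, "ay": 0, "az": 0, "claw": 60},
  {"tx": -20, "ty": -110, "tz": -92, "ax": 0, "ay": 0, "az": 0, "claw": 60},
  {"tx": -20, "ty": -120, "tz": -92, "ax": 0, "ay": 0, "az": 0, "claw": 60},
  {"tx": -20, "ty": -120, "tz": -92, "ax": 0, "ay": 0, "az": 0, "claw": 60},
])

```text
time_s: 8.82
tcp_pos: [0.408, -0.1222, 0.15]
ee_rot: [[1.0, 0.005, 0.002], [0.005, -1.0, 0.001], [0.002, -0.0, -1.0]]
wrist_force: [0.1, 0.4, -0.5]
gripper_width: 0.686
gripper_force: 0.0
```

```bash
python3 w.py lid_round_large 426 -74 pics/w4.png; python3 go.py 426 -74 40 0
```

```text
cand 0.94 263.0 206.0 exp [265. 210.] box 196 331 139 272
cand 0.86 387.0 369.0 exp [265. 210.] box 365 411 351 386
lid_round_large [426.5 -72.2   0.    8.2] iou 0.985
t 8.92 tcp [ 407.9 -124.1  149.2] d [ 18.1 -50.1 109.2] a [ 0.    -0.     0.002] w 0.685 F [ 1.  -0.2  0.4] j [  5.   7. -32.   0. -51.  85.]
```

View pics/w4.png

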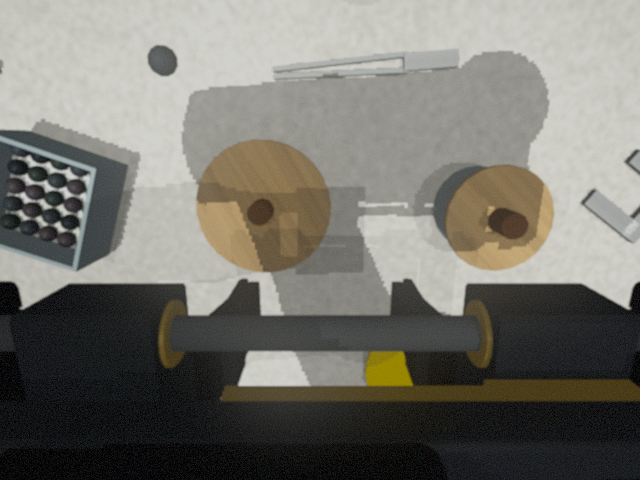

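The small lid sits flat on its tub at (499,217). The large wooden lid is at (263,206), about (426.5,-73). I grip it now.

Request:
servo_tool([
  {"tx": 12, "ty": -35, "tz": 15, "ax": 0, "ay": 0, "az": 0, "claw": 60},
  {"tx": 18.5, "ty": -51, "tz": 45, "ax": 0, "ay": 0, "az": 0, "claw": 60},
  {"tx": 18.5, "ty": -51, "tz": 80, "ax": 0, "ay": 0, "az": 0, "claw": 60},
  {"tx": 18.5, "ty": -51, "tz": 110, "ax": 0, "ay": 0, "az": 0, "claw": 60},
  {"tx": 18.5, "ty": -51, "tz": 124, "ax": 0, "ay": 0, "az": 0, "claw": 60},
  {"tx": 18.5, "ty": -51, "tz": 130, "ax": 0, "ay": 0, "az": 0, "claw": 60},
  {"tx": 18.5, "ty": -51, "tz": 131, "ax": 0, "ay": 0, "az": 0, "claw": 60},
  {"tx": 18.5, "ty": -51, "tz": 131, "ax": 0, "ay": 0, "az": 0, "claw": 60},
])

```text
time_s: 9.58
tcp_pos: [0.4268, -0.0741, 0.0181]
ee_rot: [[1.0, -0.001, -0.0], [-0.001, -1.0, -0.0], [-0.0, 0.0, -1.0]]
wrist_force: [0.1, 0.2, -0.3]
gripper_width: 0.692
gripper_force: 0.0
```

Request:
servo_tool([
  {"tx": 0, "ty": 0, "tz": 0, "ax": 0, "ay": 0, "az": 0, "claw": 5},
  {"tx": 0, "ty": 0, "tz": 0, "ax": 0, "ay": 0, "az": 0, "claw": 5},
  {"tx": 0, "ty": 0, "tz": 0, "ax": 0, "ay": 0, "az": 0, "claw": 5},
  {"tx": 0, "ty": 0, "tz": 0, "ax": 0, "ay": 0, "az": 0, "claw": 5},
  {"tx": 0, "ty": 0, "tz": 0, "ax": 0, "ay": 0, "az": 0, "claw": 5},
  {"tx": 0, "ty": 0, "tz": 0, "ax": 0, "ay": 0, "az": 0, "claw": 5},
  {"tx": 0, "ty": 0, "tz": 0, "ax": 0, "ay": 0, "az": 0, "claw": 5},
  {"tx": 0, "ty": 0, "tz": 0, "ax": 0, "ay": 0, "az": 0, "claw": 5},
])

```text
time_s: 10.25
tcp_pos: [0.4264, -0.0734, 0.0183]
ee_rot: [[1.0, 0.0, 0.0], [0.0, -1.0, 0.0], [0.0, -0.0, -1.0]]
wrist_force: [-0.3, 0.3, 2.1]
gripper_width: 0.196
gripper_force: 30.0
```

```bash
python3 go.py 560 8 130 0
```

```text
t 10.25 tcp [426.4 -73.4  18.3] d [ 133.6  -81.3 -111.7] a [-0. -0.  0.] w 0.196 F [-0.3  0.3  2.1] j [ 12.  20. -40.   0. -30.  78.]
```

Request:
servo_tool([
  {"tx": 0, "ty": 0, "tz": -20, "ax": 0, "ay": 0, "az": 0, "claw": 5},
  {"tx": 0, "ty": 0, "tz": -55, "ax": 0, "ay": 0, "az": 0, "claw": 5},
  {"tx": 10, "ty": -10, "tz": -90, "ax": 0, "ay": 0, "az": 0, "claw": 5},
  {"tx": 40, "ty": -30, "tz": -110, "ax": 0, "ay": 0, "az": 0, "claw": 5},
  {"tx": 70, "ty": -55, "tz": -112, "ax": 0, "ay": 0, "az": 0, "claw": 5},
  {"tx": 95, "ty": -75, "tz": -112, "ax": 0, "ay": 0, "az": 0, "claw": 5},
  {"tx": 104, "ty": -81, "tz": -112, "ax": 0, "ay": 0, "az": 0, "claw": 5},
  {"tx": 104, "ty": -81, "tz": -112, "ax": 0, "ay": 0, "az": 0, "claw": 5},
  {"tx": 104, "ty": -81, "tz": -112, "ax": 0, "ay": 0, "az": 0, "claw": 5},
])

```text
time_s: 11.0
tcp_pos: [0.5293, 0.0076, 0.1291]
ee_rot: [[1.0, 0.0, -0.003], [0.0, -1.0, -0.0], [-0.003, 0.0, -1.0]]
wrist_force: [-0.3, -0.0, -0.6]
gripper_width: 0.195
gripper_force: 30.0
```

```bash
python3 w.py tub_round_large 636.5 8 pics/w5.png; python3 go.py 636.5 8 74 0
```

```text
cand 0.58 560.0 114.0 exp [325.  85.] box 489 629 56 171
tub_round_large [636.5   8.    0.    0. ] iou 0.0
t 11.1 tcp [528.7   6.8 129.4] d [107.9  -1.2  55.2] a [ 0.     0.002 -0.   ] w 0.193 F [-0.  -0.4 -0.2] j [ 18.  18. -20.  -0. -52.  72.]
```

Request:
servo_tool([
  {"tx": 20, "ty": 0, "tz": -10, "ax": 0, "ay": 0, "az": 0, "claw": 5},
  {"tx": 20, "ty": 0, "tz": -10, "ax": 0, "ay": 0, "az": 0, "claw": 5},
  {"tx": 20, "ty": 0, "tz": -10, "ax": 0, "ay": 0, "az": 0, "claw": 5},
])

```text
time_s: 11.35
tcp_pos: [0.5501, 0.0069, 0.1404]
ee_rot: [[1.0, -0.001, 0.0], [-0.001, -1.0, 0.0], [0.0, -0.0, -1.0]]
wrist_force: [-1.1, 0.2, -1.1]
gripper_width: 0.191
gripper_force: 30.0
```

```bash
python3 w.py tub_round_large 636.5 8 pics/w5.png;python3 w.py tub_round_small 636.5 8; python3 go.py 636.5 8 74 0
```

```text
cand 0.65 321.0 110.0 exp [324. 119.] box 243 398 30 186
tub_round_large [636.6  10.2   0.    7.3] iou 0.961
cand 0.85 591.0 371.0 exp [324. 116.] box 569 616 352 400
tub_round_small [636.5   8.    0.    0. ] iou 0.0
t 11.55 tcp [549.1   7.1 139.8] d [87.4 -0.9 65.7] a [ 0.     0.001 -0.   ] w 0.197 F [-0.7 -0.2 -1.1] j [ 18.  19. -17.  -0. -54.  72.]
```

View pics/w5.png

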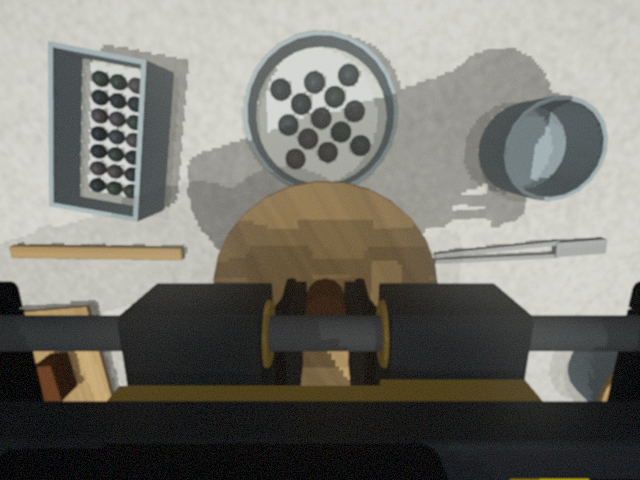

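The large tub's mouth is at (321,110) and fits (636.5,9). The empty tub is to the right at (543,148). Placing.

Request:
servo_tool([
  {"tx": 35, "ty": -2, "tz": 0, "ax": 0, "ay": 0, "az": 0, "claw": 5},
  {"tx": 70, "ty": -2, "tz": 10, "ax": 0, "ay": 0, "az": 0, "claw": 5},
  {"tx": 87.5, "ty": -2, "tz": 35, "ax": 0, "ay": 0, "az": 0, "claw": 5},
  {"tx": 87.5, "ty": -2, "tz": 56, "ax": 0, "ay": 0, "az": 0, "claw": 5},
  {"tx": 87.5, "ty": -2, "tz": 65, "ax": 0, "ay": 0, "az": 0, "claw": 5},
  {"tx": 87.5, "ty": -2, "tz": 65, "ax": 0, "ay": 0, "az": 0, "claw": 5},
  {"tx": 87.5, "ty": -2, "tz": 65, "ax": 0, "ay": 0, "az": 0, "claw": 5},
])

```text
time_s: 12.13
tcp_pos: [0.6372, 0.0094, 0.0753]
ee_rot: [[1.0, 0.001, -0.001], [0.001, -1.0, -0.001], [-0.001, 0.001, -1.0]]
wrist_force: [0.0, -0.5, 0.3]
gripper_width: 0.194
gripper_force: 30.0
```

```bash
python3 go.py 636.5 9 57 0
```

```text
t 12.13 tcp [637.2   9.4  75.3] d [-0.7  0.3 18.3] a [0.001 0.001 0.001] w 0.194 F [ 0.  -0.5  0.3] j [ 15.  31.  -8.   0. -51.  75.]
```

Request:
servo_tool([
  {"tx": -0.5, "ty": 0, "tz": 5, "ax": 0, "ay": 0, "az": 0, "claw": 5},
  {"tx": -0.5, "ty": 0, "tz": 10, "ax": 0, "ay": 0, "az": 0, "claw": 5},
  {"tx": -0.5, "ty": 0, "tz": 13, "ax": 0, "ay": 0, "az": 0, "claw": 5},
  {"tx": -0.5, "ty": 0, "tz": 15, "ax": 0, "ay": 0, "az": 0, "claw": 5},
  {"tx": -0.5, "ty": 0, "tz": 16.5, "ax": 0, "ay": 0, "az": 0, "claw": 5},
  {"tx": -0.5, "ty": 0, "tz": 17.5, "ax": 0, "ay": 0, "az": 0, "claw": 5},
  {"tx": -0.5, "ty": 0, "tz": 18, "ax": 0, "ay": 0, "az": 0, "claw": 5},
  {"tx": -0.5, "ty": 0, "tz": 18.3, "ax": 0, "ay": 0, "az": 0, "claw": 5},
  {"tx": -0.5, "ty": 0, "tz": 18.3, "ax": 0, "ay": 0, "az": 0, "claw": 5},
])

```text
time_s: 12.88
tcp_pos: [0.6373, 0.0096, 0.0574]
ee_rot: [[1.0, 0.0, 0.0], [0.0, -1.0, -0.0], [0.0, 0.0, -1.0]]
wrist_force: [-1.6, 0.3, 2.2]
gripper_width: 0.193
gripper_force: 30.0
```

Request:
servo_tool([
  {"tx": 0, "ty": 0, "tz": 0, "ax": 0, "ay": 0, "az": 0, "claw": 60},
  {"tx": 0, "ty": 0, "tz": 0, "ax": 0, "ay": 0, "az": 0, "claw": 60},
  {"tx": 0, "ty": 0, "tz": 0, "ax": 0, "ay": 0, "az": 0, "claw": 60},
  {"tx": 0, "ty": 0, "tz": 0, "ax": 0, "ay": 0, "az": 0, "claw": 60},
  {"tx": 0, "ty": 0, "tz": -15, "ax": 0, "ay": 0, "az": 0, "claw": 60},
  {"tx": 0, "ty": 0, "tz": -45, "ax": 0, "ay": 0, "az": 0, "claw": 60},
  {"tx": 0, "ty": 20, "tz": -80, "ax": 0, "ay": 0, "az": 0, "claw": 60},
  {"tx": -5, "ty": 60, "tz": -92, "ax": 0, "ay": 0, "az": 0.164, "claw": 60},
  {"tx": -10, "ty": 100, "tz": -92, "ax": 0, "ay": 0, "az": 0.164, "claw": 60},
  {"tx": -15, "ty": 140, "tz": -92, "ax": 0, "ay": 0, "az": 0.164, "claw": 60},
  {"tx": -20, "ty": 180, "tz": -92, "ax": 0, "ay": 0, "az": 0.164, "claw": 60},
])

```text
time_s: 13.8
tcp_pos: [0.6172, -0.1718, 0.1495]
ee_rot: [[0.987, -0.162, 0.001], [-0.162, -0.987, 0.0], [0.001, -0.0, -1.0]]
wrist_force: [0.9, 0.4, -0.5]
gripper_width: 0.688
gripper_force: 0.0
```

```bash
python3 go.py 615 -300 150 -9.4
```

```text
t 13.8 tcp [ 617.2 -171.8  149.5] d [ 18.7 126.8  -0.5] a [-0.    -0.001  0.001] w 0.688 F [ 0.9  0.4 -0.5] j [ -1.  27.  -3.  -0. -60.  82.]
```

Request:
servo_tool([
  {"tx": 6, "ty": 40, "tz": 0, "ax": 0, "ay": 0, "az": 0, "claw": 60},
  {"tx": 12, "ty": 80, "tz": 0, "ax": 0, "ay": 0, "az": 0, "claw": 60},
  {"tx": 19, "ty": 110, "tz": 0, "ax": 0, "ay": 0, "az": 0, "claw": 60},
  {"tx": 19, "ty": 125, "tz": 0, "ax": 0, "ay": 0, "az": 0, "claw": 60},
  {"tx": 19, "ty": 125, "tz": 0, "ax": 0, "ay": 0, "az": 0, "claw": 60},
  {"tx": 19, "ty": 125, "tz": 0, "ax": 0, "ay": 0, "az": 0, "claw": 60},
])

```text
time_s: 14.3
tcp_pos: [0.6152, -0.2973, 0.1483]
ee_rot: [[0.986, -0.165, -0.001], [-0.165, -0.986, 0.001], [-0.001, -0.0, -1.0]]
wrist_force: [-0.4, 0.0, -0.1]
gripper_width: 0.691
gripper_force: 0.0
```

```bash
python3 w.py lid_square 635 -308.7 pics/w6.png; python3 go.py 635 -308.5 18 -9.4
```

```text
cand 0.96 334.0 203.0 exp [336. 206.] box 278 391 148 259
lid_square [ 634.9 -307.2    0.    80.3] iou 0.985
t 14.4 tcp [ 615.8 -295.7  148.8] d [ 21.1   9.6 130.7] a [-0.     0.     0.001] w 0.689 F [ 0.9 -0.4 -0. ] j [-12.  31.   4.  -0. -63.  93.]
```

View pics/w6.png

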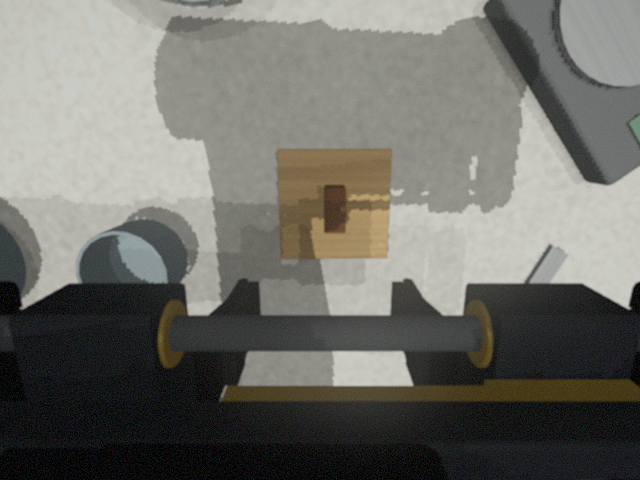

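The wooden square lid is at (334,203), with its bar (335,208) along tool x. I grip it.

Request:
servo_tool([
  {"tx": 15, "ty": 9, "tz": 15, "ax": 0, "ay": 0, "az": 0, "claw": 60},
  {"tx": 21, "ty": 9, "tz": 45, "ax": 0, "ay": 0, "az": 0, "claw": 60},
  {"tx": 21, "ty": 9, "tz": 80, "ax": 0, "ay": 0, "az": 0, "claw": 60},
  {"tx": 21, "ty": 9, "tz": 110, "ax": 0, "ay": 0, "az": 0, "claw": 60},
  {"tx": 21, "ty": 9, "tz": 124, "ax": 0, "ay": 0, "az": 0, "claw": 60},
  {"tx": 21, "ty": 9, "tz": 130, "ax": 0, "ay": 0, "az": 0, "claw": 60},
  {"tx": 21, "ty": 9, "tz": 131, "ax": 0, "ay": 0, "az": 0, "claw": 60},
  {"tx": 21, "ty": 9, "tz": 131, "ax": 0, "ay": 0, "az": 0, "claw": 60},
])

```text
time_s: 15.07
tcp_pos: [0.636, -0.3084, 0.0189]
ee_rot: [[0.987, -0.161, 0.001], [-0.161, -0.987, -0.001], [0.002, 0.0, -1.0]]
wrist_force: [-0.1, -0.2, -0.7]
gripper_width: 0.688
gripper_force: 0.0
```

Request:
servo_tool([
  {"tx": 0, "ty": 0, "tz": 0, "ax": 0, "ay": 0, "az": 0, "claw": 5},
  {"tx": 0, "ty": 0, "tz": 0, "ax": 0, "ay": 0, "az": 0, "claw": 5},
  {"tx": 0, "ty": 0, "tz": 0, "ax": 0, "ay": 0, "az": 0, "claw": 5},
  {"tx": 0, "ty": 0, "tz": 0, "ax": 0, "ay": 0, "az": 0, "claw": 5},
  {"tx": 0, "ty": 0, "tz": 0, "ax": 0, "ay": 0, "az": 0, "claw": 5},
  {"tx": 0, "ty": 0, "tz": 0, "ax": 0, "ay": 0, "az": 0, "claw": 5},
  {"tx": 0, "ty": 0, "tz": 0, "ax": 0, "ay": 0, "az": 0, "claw": 5},
  {"tx": 0, "ty": 0, "tz": 0, "ax": 0, "ay": 0, "az": 0, "claw": 5},
])

```text
time_s: 15.73
tcp_pos: [0.635, -0.3091, 0.0179]
ee_rot: [[0.987, -0.163, 0.0], [-0.163, -0.987, 0.0], [0.0, -0.0, -1.0]]
wrist_force: [-0.4, 0.2, 0.4]
gripper_width: 0.182
gripper_force: 30.0
```

```bash
python3 go.py 340 115 130 -20.4
```

```text
t 15.73 tcp [ 635.  -309.1   17.9] d [-360.2 -370.3 -112.1] a [-0.    -0.     0.192] w 0.182 F [-0.4  0.2  0.4] j [-13.  40.   0.  -0. -50.  93.]
```

Request:
servo_tool([
  {"tx": 0, "ty": 0, "tz": -20, "ax": 0, "ay": 0, "az": 0, "claw": 5},
  {"tx": 0, "ty": 0, "tz": -55, "ax": 0, "ay": 0, "az": 0, "claw": 5},
  {"tx": -10, "ty": -11, "tz": -90, "ax": 0, "ay": 0, "az": 0, "claw": 5},
  {"tx": -30, "ty": -32, "tz": -112, "ax": 0, "ay": 0, "az": 0.04, "claw": 5},
  {"tx": -57, "ty": -62, "tz": -112, "ax": 0, "ay": 0, "az": 0.1, "claw": 5},
  {"tx": -84, "ty": -91, "tz": -112, "ax": 0, "ay": 0, "az": 0.15, "claw": 5},
  {"tx": -111, "ty": -120, "tz": -112, "ax": 0, "ay": 0, "az": 0.192, "claw": 5},
  {"tx": -138, "ty": -149, "tz": -112, "ax": 0, "ay": 0, "az": 0.192, "claw": 5},
  {"tx": -165, "ty": -178, "tz": -112, "ax": 0, "ay": 0, "az": 0.192, "claw": 5},
  {"tx": -192, "ty": -207, "tz": -112, "ax": 0, "ay": 0, "az": 0.192, "claw": 5},
  {"tx": -219, "ty": -236, "tz": -112, "ax": 0, "ay": 0, "az": 0.192, "claw": 5},
  {"tx": -240, "ty": -260, "tz": -112, "ax": 0, "ay": 0, "az": 0.192, "claw": 5},
])

```text
time_s: 16.73
tcp_pos: [0.4384, -0.0122, 0.1298]
ee_rot: [[0.937, -0.348, -0.001], [-0.348, -0.937, 0.0], [-0.001, -0.0, -1.0]]
wrist_force: [-0.8, -0.1, -1.0]
gripper_width: 0.178
gripper_force: 30.0
```

```bash
python3 go.py 356 114 140 -20.4
```

```text
t 16.73 tcp [438.4 -12.2 129.8] d [-121.2  -89.6  -10.1] a [-0.     0.001  0.   ] w 0.178 F [-0.8 -0.1 -1. ] j [ 20.  10. -32.  -0. -48.  50.]
```

Request:
servo_tool([
  {"tx": -30, "ty": -22, "tz": -5, "ax": 0, "ay": 0, "az": 0, "claw": 5},
  {"tx": -60, "ty": -44, "tz": -10, "ax": 0, "ay": 0, "az": 0, "claw": 5},
  {"tx": -90, "ty": -66, "tz": -10, "ax": 0, "ay": 0, "az": 0, "claw": 5},
  {"tx": -110, "ty": -82, "tz": -10, "ax": 0, "ay": 0, "az": 0, "claw": 5},
  {"tx": -118, "ty": -88, "tz": -10, "ax": 0, "ay": 0, "az": 0, "claw": 5},
  {"tx": -118, "ty": -88, "tz": -10, "ax": 0, "ay": 0, "az": 0, "claw": 5},
  {"tx": -118, "ty": -88, "tz": -10, "ax": 0, "ay": 0, "az": 0, "claw": 5},
])

```text
time_s: 17.32
tcp_pos: [0.3604, 0.1104, 0.14]
ee_rot: [[0.938, -0.347, 0.0], [-0.347, -0.938, 0.0], [0.0, -0.0, -1.0]]
wrist_force: [0.0, -0.9, -1.2]
gripper_width: 0.18
gripper_force: 30.0
```

```bash
python3 w.py tub_square 436 85.5 pics/w7.png; python3 go.py 436 86 75 -20.2
```

```text
cand 0.92 319.0 126.0 exp [322. 128.] box 253 382 61 192
tub_square [435.3  87.7   0.  -19.2] iou 0.99
t 17.42 tcp [360.8 109.7 139.8] d [78.7 -4.1 64.8] a [ 0.     0.    -0.004] w 0.181 F [-0.2  0.2 -1.1] j [ 42.   3. -39.   0. -49.  28.]
```

View pics/w7.png

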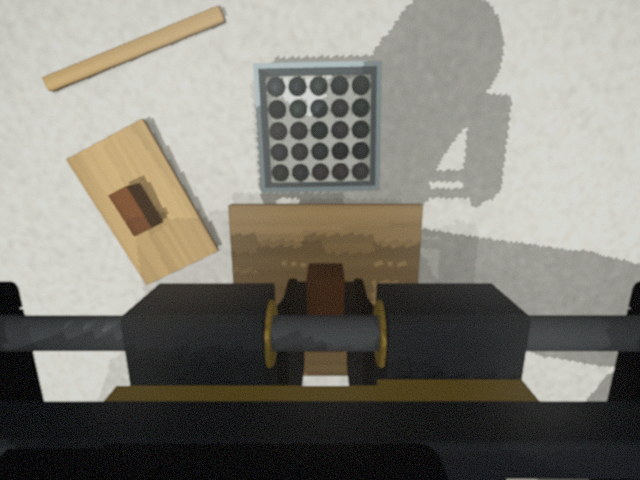

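The square tub is at (319,126), yaw about -19.5°, and the lid is square in the grip. I place it.

Request:
servo_tool([
  {"tx": 30, "ty": -2, "tz": 0, "ax": 0, "ay": 0, "az": -0.012, "claw": 5},
  {"tx": 60, "ty": -4.5, "tz": 10, "ax": 0, "ay": 0, "az": -0.012, "claw": 5},
  {"tx": 78, "ty": -4.5, "tz": 35, "ax": 0, "ay": 0, "az": -0.012, "claw": 5},
  {"tx": 78, "ty": -4.5, "tz": 56, "ax": 0, "ay": 0, "az": -0.012, "claw": 5},
  {"tx": 78, "ty": -4.5, "tz": 65, "ax": 0, "ay": 0, "az": -0.012, "claw": 5},
  {"tx": 78, "ty": -4.5, "tz": 65, "ax": 0, "ay": 0, "az": -0.012, "claw": 5},
  {"tx": 78, "ty": -4.5, "tz": 65, "ax": 0, "ay": 0, "az": -0.012, "claw": 5},
])

```text
time_s: 18.0
tcp_pos: [0.4355, 0.0861, 0.0744]
ee_rot: [[0.941, -0.339, -0.001], [-0.339, -0.941, -0.001], [-0.001, 0.002, -1.0]]
wrist_force: [1.3, -0.2, -0.4]
gripper_width: 0.181
gripper_force: 30.0
```

```bash
python3 go.py 435.7 86.5 57 -19.6
```

```text
t 18.0 tcp [435.5  86.1  74.4] d [ 0.  -0.5 17.4] a [ 0.002  0.001 -0.003] w 0.181 F [ 1.3 -0.2 -0.4] j [ 32.  15. -35.   0. -40.  38.]
```

Request:
servo_tool([
  {"tx": 0, "ty": 0, "tz": 5, "ax": 0, "ay": 0, "az": 0, "claw": 5},
  {"tx": 0, "ty": 0, "tz": 10, "ax": 0, "ay": 0, "az": 0, "claw": 5},
  {"tx": 0, "ty": 0, "tz": 13, "ax": 0, "ay": 0, "az": 0, "claw": 5},
  {"tx": 0, "ty": 0, "tz": 15, "ax": 0, "ay": 0, "az": 0, "claw": 5},
  {"tx": 0, "ty": 0, "tz": 16.5, "ax": 0, "ay": 0, "az": 0, "claw": 5},
  {"tx": 0, "ty": 0, "tz": 17.3, "ax": 0, "ay": 0, "az": 0, "claw": 5},
  {"tx": 0, "ty": 0, "tz": 18, "ax": 0, "ay": 0, "az": 0, "claw": 5},
  {"tx": 0, "ty": 0, "tz": 18.3, "ax": 0, "ay": 0, "az": 0, "claw": 5},
  {"tx": 0, "ty": 0, "tz": 18.3, "ax": 0, "ay": 0, "az": 0, "claw": 5},
])

```text
time_s: 18.75
tcp_pos: [0.4354, 0.0873, 0.0568]
ee_rot: [[0.942, -0.337, 0.0], [-0.337, -0.942, 0.0], [0.0, -0.0, -1.0]]
wrist_force: [-1.2, 0.3, 2.0]
gripper_width: 0.182
gripper_force: 30.0
```

Request:
servo_tool([
  {"tx": 0, "ty": 0, "tz": 0, "ax": 0, "ay": 0, "az": 0, "claw": 60},
  {"tx": 0, "ty": 0, "tz": 0, "ax": 0, "ay": 0, "az": 0, "claw": 60},
  {"tx": 0, "ty": 0, "tz": 0, "ax": 0, "ay": 0, "az": 0, "claw": 60},
  {"tx": 0, "ty": 0, "tz": 0, "ax": 0, "ay": 0, "az": 0, "claw": 60},
  {"tx": 0, "ty": 0, "tz": -15, "ax": 0, "ay": 0, "az": 0, "claw": 60},
  {"tx": 0, "ty": 0, "tz": -45, "ax": 0, "ay": 0, "az": 0, "claw": 60},
  {"tx": -10, "ty": -15, "tz": -80, "ax": 0, "ay": 0, "az": -0.1, "claw": 60},
  {"tx": -28, "ty": -47, "tz": -92, "ax": 0, "ay": 0, "az": -0.2, "claw": 60},
  {"tx": -48, "ty": -80, "tz": -92, "ax": 0, "ay": 0, "az": -0.3, "claw": 60},
  {"tx": -65, "ty": -108, "tz": -92, "ax": 0, "ay": 0, "az": -0.4, "claw": 60},
  {"tx": -77, "ty": -125, "tz": -92, "ax": 0, "ay": 0, "az": -0.442, "claw": 60},
  {"tx": -77, "ty": -125, "tz": -92, "ax": 0, "ay": 0, "az": -0.442, "claw": 60},
])

```text
time_s: 19.75
tcp_pos: [0.4048, 0.2342, 0.1489]
ee_rot: [[0.995, 0.104, 0.001], [0.104, -0.995, 0.002], [0.002, -0.001, -1.0]]
wrist_force: [-0.5, 0.2, -0.7]
gripper_width: 0.689
gripper_force: 0.0
```

```bash
python3 w.py lid_oblong 430 233.4 pics/w8.png; python3 go.py 430 234 18 5.6
```

```text
cand 0.96 329.0 197.0 exp [330. 202.] box 286 374 128 269
lid_oblong [429.6 234.5   0.    5.1] iou 0.979
t 19.85 tcp [404.5 231.2 148.4] d [ 25.7  -0.3 130.3] a [0.    0.001 0.002] w 0.693 F [-0.8  0.4 -0.2] j [ 50.  11. -27.  -0. -52.  46.]
```

View pics/w8.png

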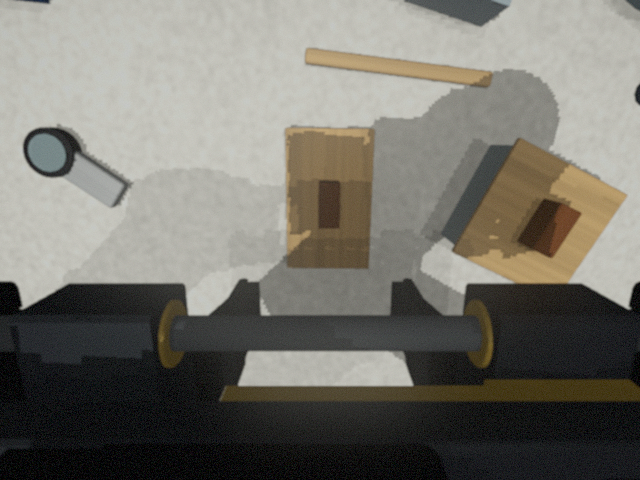

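The square lid is seated at (540,215). The oblong lid is at (329,197), aligned with the tool, so I grip it.

Request:
servo_tool([
  {"tx": 15, "ty": 0, "tz": 15, "ax": 0, "ay": 0, "az": 0, "claw": 60},
  {"tx": 25.5, "ty": 0, "tz": 45, "ax": 0, "ay": 0, "az": 0, "claw": 60},
  {"tx": 25.5, "ty": 0, "tz": 80, "ax": 0, "ay": 0, "az": 0, "claw": 60},
  {"tx": 25.5, "ty": 0, "tz": 110, "ax": 0, "ay": 0, "az": 0, "claw": 60},
  {"tx": 25.5, "ty": 0, "tz": 124, "ax": 0, "ay": 0, "az": 0, "claw": 60},
  {"tx": 25.5, "ty": 0, "tz": 130, "ax": 0, "ay": 0, "az": 0, "claw": 60},
  {"tx": 25.5, "ty": 0, "tz": 131, "ax": 0, "ay": 0, "az": 0, "claw": 60},
  {"tx": 25.5, "ty": 0, "tz": 131, "ax": 0, "ay": 0, "az": 0, "claw": 60},
])

```text
time_s: 20.52
tcp_pos: [0.4308, 0.233, 0.018]
ee_rot: [[0.995, 0.097, 0.0], [0.097, -0.995, 0.0], [0.0, -0.0, -1.0]]
wrist_force: [0.1, -0.3, -0.2]
gripper_width: 0.691
gripper_force: 0.0
```

Request:
servo_tool([
  {"tx": 0, "ty": 0, "tz": 0, "ax": 0, "ay": 0, "az": 0, "claw": 5},
  {"tx": 0, "ty": 0, "tz": 0, "ax": 0, "ay": 0, "az": 0, "claw": 5},
  {"tx": 0, "ty": 0, "tz": 0, "ax": 0, "ay": 0, "az": 0, "claw": 5},
  {"tx": 0, "ty": 0, "tz": 0, "ax": 0, "ay": 0, "az": 0, "claw": 5},
  {"tx": 0, "ty": 0, "tz": 0, "ax": 0, "ay": 0, "az": 0, "claw": 5},
  {"tx": 0, "ty": 0, "tz": 0, "ax": 0, "ay": 0, "az": 0, "claw": 5},
  {"tx": 0, "ty": 0, "tz": 0, "ax": 0, "ay": 0, "az": 0, "claw": 5},
  {"tx": 0, "ty": 0, "tz": 0, "ax": 0, "ay": 0, "az": 0, "claw": 5},
])

```text
time_s: 21.18
tcp_pos: [0.4304, 0.2334, 0.0176]
ee_rot: [[0.995, 0.098, 0.0], [0.098, -0.995, 0.0], [0.0, -0.0, -1.0]]
wrist_force: [0.2, -0.4, 2.2]
gripper_width: 0.181
gripper_force: 30.0
```

```bash
python3 go.py 525 172 140 -9.9
```

```text
t 21.18 tcp [430.4 233.4  17.6] d [  88.2   70.4 -122.4] a [-0.    -0.     0.271] w 0.181 F [ 0.2 -0.4  2.2] j [ 48.  24. -33.   0. -33.  48.]
```

Request:
servo_tool([
  {"tx": 0, "ty": 0, "tz": -20, "ax": 0, "ay": 0, "az": 0, "claw": 5},
  {"tx": 0, "ty": 0, "tz": -55, "ax": 0, "ay": 0, "az": 0, "claw": 5},
  {"tx": 8, "ty": 6, "tz": -90, "ax": 0, "ay": 0, "az": 0.05, "claw": 5},
  {"tx": 30, "ty": 24, "tz": -115, "ax": 0, "ay": 0, "az": 0.12, "claw": 5},
  {"tx": 55, "ty": 44, "tz": -122, "ax": 0, "ay": 0, "az": 0.2, "claw": 5},
  {"tx": 78, "ty": 62, "tz": -122, "ax": 0, "ay": 0, "az": 0.25, "claw": 5},
  {"tx": 88, "ty": 70, "tz": -122, "ax": 0, "ay": 0, "az": 0.271, "claw": 5},
  {"tx": 88, "ty": 70, "tz": -122, "ax": 0, "ay": 0, "az": 0.271, "claw": 5},
  {"tx": 88, "ty": 70, "tz": -122, "ax": 0, "ay": 0, "az": 0.271, "claw": 5},
])

```text
time_s: 21.93
tcp_pos: [0.5241, 0.1715, 0.1384]
ee_rot: [[0.985, -0.173, -0.002], [-0.173, -0.985, -0.001], [-0.002, 0.001, -1.0]]
wrist_force: [-0.5, -0.3, -1.6]
gripper_width: 0.184
gripper_force: 30.0
```

```bash
python3 w.py tub_oblong 624 155 pics/w9.png; python3 go.py 624.5 155.5 75 -9.9
```

```text
cand 0.6 321.0 86.0 exp [324.  95.] box 271 372 0 176
tub_oblong [624.1 157.1   0.  -10.5] iou 0.992
t 22.03 tcp [523.6 172.3 138.7] d [102.4  -0.8  63.5] a [0.001 0.002 0.001] w 0.179 F [-0.5  0.5 -0.4] j [ 35.  19. -17.  -0. -54.  45.]
```

View pics/w9.png

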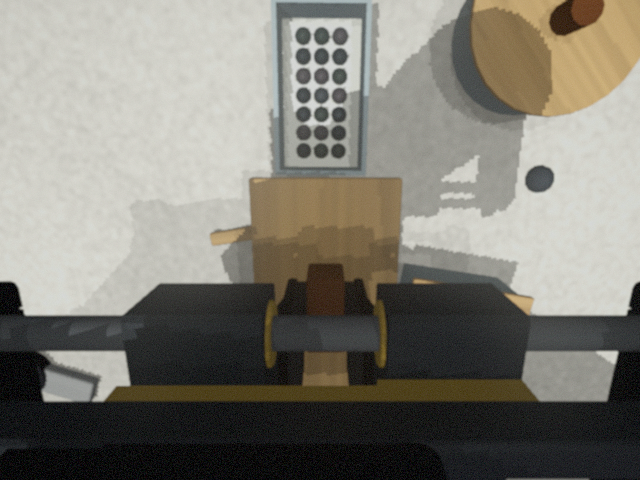

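The oblong tub is at (321,86) and fits (624,156), yaw -10°. The lid is aligned and the large round lid is seated at right. I place it.

Request:
servo_tool([
  {"tx": 35, "ty": -1.5, "tz": 0, "ax": 0, "ay": 0, "az": 0.004, "claw": 5},
  {"tx": 70, "ty": -1.5, "tz": 5, "ax": 0, "ay": 0, "az": 0.004, "claw": 5},
  {"tx": 98, "ty": -1.5, "tz": 25, "ax": 0, "ay": 0, "az": 0.004, "claw": 5},
  {"tx": 102.5, "ty": -1.5, "tz": 50, "ax": 0, "ay": 0, "az": 0.004, "claw": 5},
  {"tx": 102.5, "ty": -1.5, "tz": 63, "ax": 0, "ay": 0, "az": 0.004, "claw": 5},
  {"tx": 102.5, "ty": -1.5, "tz": 63, "ax": 0, "ay": 0, "az": 0.004, "claw": 5},
  {"tx": 102.5, "ty": -1.5, "tz": 63, "ax": 0, "ay": 0, "az": 0.004, "claw": 5},
])

```text
time_s: 22.62
tcp_pos: [0.6249, 0.1566, 0.0756]
ee_rot: [[0.985, -0.174, -0.002], [-0.174, -0.985, -0.001], [-0.002, 0.002, -1.0]]
wrist_force: [-0.0, 0.2, -0.5]
gripper_width: 0.182
gripper_force: 30.0
```

```bash
python3 go.py 624.8 156.2 56.6 -10.1
```

```text
t 22.62 tcp [624.9 156.6  75.6] d [ 0.   0.3 19. ] a [0.002 0.002 0.001] w 0.182 F [-0.   0.2 -0.5] j [ 28.  31.  -7.   0. -52.  52.]
```

Request:
servo_tool([
  {"tx": 0, "ty": 0, "tz": 5, "ax": 0, "ay": 0, "az": 0, "claw": 5},
  {"tx": 0, "ty": 0, "tz": 10, "ax": 0, "ay": 0, "az": 0, "claw": 5},
  {"tx": 0, "ty": 0, "tz": 14, "ax": 0, "ay": 0, "az": 0, "claw": 5},
  {"tx": 0, "ty": 0, "tz": 16, "ax": 0, "ay": 0, "az": 0, "claw": 5},
  {"tx": 0, "ty": 0, "tz": 17.5, "ax": 0, "ay": 0, "az": 0, "claw": 5},
  {"tx": 0, "ty": 0, "tz": 18.3, "ax": 0, "ay": 0, "az": 0, "claw": 5},
  {"tx": 0, "ty": 0, "tz": 19, "ax": 0, "ay": 0, "az": 0, "claw": 5},
  {"tx": 0, "ty": 0, "tz": 19.3, "ax": 0, "ay": 0, "az": 0, "claw": 5},
  {"tx": 0, "ty": 0, "tz": 19.3, "ax": 0, "ay": 0, "az": 0, "claw": 5},
])

```text
time_s: 23.37
tcp_pos: [0.6261, 0.1561, 0.0573]
ee_rot: [[0.984, -0.176, 0.0], [-0.176, -0.984, 0.0], [0.0, -0.0, -1.0]]
wrist_force: [-0.6, -1.0, -0.7]
gripper_width: 0.181
gripper_force: 30.0
```

Still 0.7 mm above the seat and no contact, so I go a little lower.

Request:
servo_tool([
  {"tx": 0, "ty": 0, "tz": 0.5, "ax": 0, "ay": 0, "az": 0, "claw": 5},
  {"tx": 0, "ty": 0, "tz": 1, "ax": 0, "ay": 0, "az": 0, "claw": 5},
  {"tx": 0, "ty": 0, "tz": 1, "ax": 0, "ay": 0, "az": 0, "claw": 5},
])

```text
time_s: 23.62
tcp_pos: [0.6262, 0.1562, 0.0567]
ee_rot: [[0.984, -0.176, 0.001], [-0.176, -0.984, 0.0], [0.0, -0.0, -1.0]]
wrist_force: [0.1, -0.9, 1.2]
gripper_width: 0.183
gripper_force: 30.0
```

Contact at the expected height. I release and rise well clear.

Request:
servo_tool([
  {"tx": 0, "ty": 0, "tz": 0.2, "ax": 0, "ay": 0, "az": 0, "claw": 60},
  {"tx": 0, "ty": 0, "tz": 0.2, "ax": 0, "ay": 0, "az": 0, "claw": 60},
  {"tx": 0, "ty": 0, "tz": 0, "ax": 0, "ay": 0, "az": 0, "claw": 60},
  {"tx": 0, "ty": 0, "tz": 0, "ax": 0, "ay": 0, "az": 0, "claw": 60},
  {"tx": 0, "ty": 0, "tz": -15, "ax": 0, "ay": 0, "az": 0, "claw": 60},
  {"tx": 0, "ty": 0, "tz": -45, "ax": 0, "ay": 0, "az": 0, "claw": 60},
  {"tx": 0, "ty": 0, "tz": -80, "ax": 0, "ay": 0, "az": 0, "claw": 60},
  {"tx": -20, "ty": -20, "tz": -115, "ax": 0, "ay": 0, "az": 0, "claw": 60},
  {"tx": -50, "ty": -45, "tz": -130, "ax": 0, "ay": 0, "az": 0, "claw": 60},
  {"tx": -80, "ty": -75, "tz": -135, "ax": 0, "ay": 0, "az": 0, "claw": 60},
  {"tx": -110, "ty": -105, "tz": -135, "ax": 0, "ay": 0, "az": 0, "claw": 60},
  {"tx": -140, "ty": -135, "tz": -135, "ax": 0, "ay": 0, "az": 0, "claw": 60},
])

```text
time_s: 24.62
tcp_pos: [0.5141, 0.3105, 0.1925]
ee_rot: [[0.984, -0.177, 0.002], [-0.177, -0.984, 0.002], [0.001, -0.002, -1.0]]
wrist_force: [-0.3, -0.5, -0.0]
gripper_width: 0.691
gripper_force: 0.0
```

Request:
servo_tool([
  {"tx": -30, "ty": -30, "tz": -10, "ax": 0, "ay": 0, "az": 0, "claw": 60},
  {"tx": -55, "ty": -60, "tz": -10, "ax": 0, "ay": 0, "az": 0, "claw": 60},
  {"tx": -80, "ty": -90, "tz": -10, "ax": 0, "ay": 0, "az": 0, "claw": 60},
  {"tx": -100, "ty": -120, "tz": -10, "ax": 0, "ay": 0, "az": 0, "claw": 60},
  {"tx": -120, "ty": -150, "tz": -10, "ax": 0, "ay": 0, "az": 0, "claw": 60},
  {"tx": -120, "ty": -170, "tz": -10, "ax": 0, "ay": 0, "az": 0, "claw": 60},
  {"tx": -120, "ty": -170, "tz": -10, "ax": 0, "ay": 0, "az": 0, "claw": 60},
])

```text
time_s: 25.2
tcp_pos: [0.4259, 0.5015, 0.2005]
ee_rot: [[0.985, -0.172, 0.001], [-0.172, -0.985, 0.001], [0.001, -0.001, -1.0]]
wrist_force: [0.5, -0.4, 0.5]
gripper_width: 0.688
gripper_force: 0.0
```

Run:
```python
from fit import *
a=capture('scene');b=capture('top')
A=cv2.resize(a[190:370,220:500],(784,504),interpolation=cv2.INTER_CUBIC)
cv2.imwrite('pics/end_scene.png',A)
cv2.imwrite('pics/end_top.png',cv2.resize(b[120:300,130:450],(800,450),interpolation=cv2.INTER_CUBIC))
print(sense()['tcp_pos'],sense()['time_s'])
```

```text
[0.42632627 0.49794514 0.20052308] 25.3
```

View pics/end_scene.png

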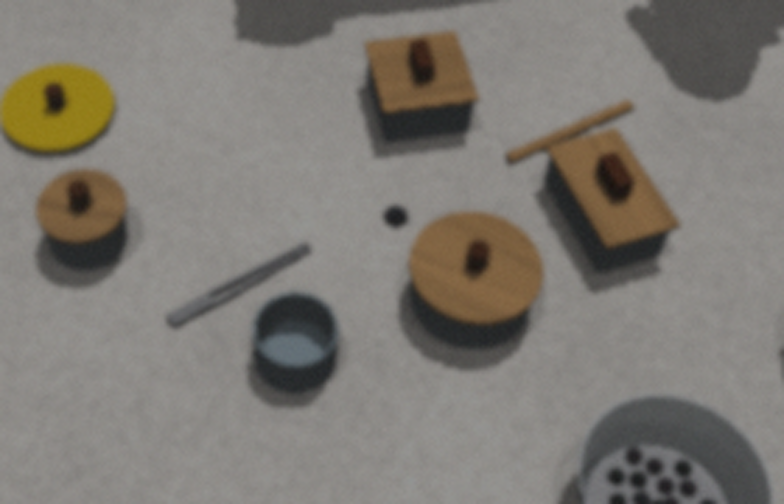

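View pics/end_top.png

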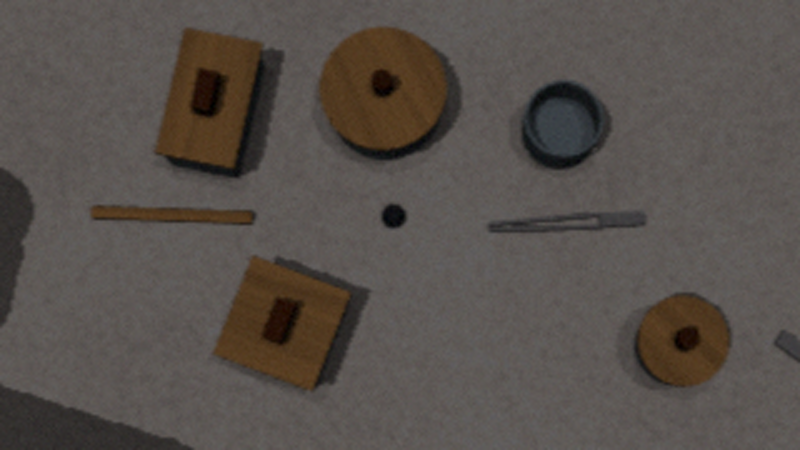

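All four lids lie flat on their own tubs: in the scene crop small round (83,215), square (420,80), large round (475,270) and oblong (612,195). The empty tub (295,340) is open, and the arm is clear.

```bash
python3 -c "
from station import *
print(finish_job())"
```

```text
the job is handed in; nothing more can be done
None
```

All four pearl tubs are closed with their own wooden lids, seated flat, the empty tub is open, and the job was handed in at about 25 s (no verdict was returned).

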